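# Find the loose pot lid and press it home

## Robot

A 7-joint arm with a two-finger parallel gripper is mounted at the origin on the work surface. World frame = base frame: x ahead of the robot, y to its left, z up, the work surface at z = 0. Lengths are in m, angles in rad, forces in N, time in s.
With the tool pointing down it reaches from about 0.4 to 0.9 m from the base axis. Payload 5.6 kg.
Tool frame: the origin (TCP) lies midway between the tips of the shut fingers; the grasp point (between the pads) lies 19 mm behind it; z points along the fingers, y is the line along which they close (so a half turn about z gives the same grasp; the last joint's range is limited). The gripper opens to 92 mm and grips with 3 to 60 N. Pads are 20 mm wide; open, the fingers measure 128 mm over their backs; the gripper's body (75 mm by 189 mm) begins 69 mm behind the grasp point.
Start: joints at [1.212, 0.468, -0.012, 1.603, 0.006, 1.071, -0.056], TCP at [0.202, -0.618, 0.215] pointing down, gripper open.
Joint ranges: [-2.53, 2.53], [-0.31, 2.02], [-1.57, 1.55], [0.28, 2.44], [-1.29, 4.43], [0.15, 1.84], [-2.92, 2.92]. Speed limits (rad/s): [2.57, 2.57, 3.14, 3.14, 3.14, 3.14, 3.14].

## Interface

Orientations are given as a 3x3 rotation matrix whose columns are the frame's x, y, z axes.
In Python, from station import env, effector, solver, viewer, workorder, search_frame, tip_of gives the robot as it stands. Calls block until the motion is done:
- env.reach(position, orientation): joint-space move of the TCP to a pose.
- env.movel(position, frame=None, rate=0.15): straight line of the TCP; frame=None keeps the orientation; rate is the mean speed in m/s.
- env.goto_joints(angles): joint-space move.
- effector.release() and effector.grasp(squeeze=None): open the fingers fully, or close them until they stop; squeeze is the grip in N (None keeps the last).
- env.pause(seconds).
- solver.inverse_kinematics(position, orientation): joint angles nearest the present ones, or None.
- env.sense(): the state.
- viewer.read_camera(name): name is "scene" or "top" or "wrist"; returns (picture, depth): 400x640x3 uint8, red, green, blue; 400x640 float32, m along the optical axis (not along the pixel's ray), 0 where there is no reading.
- viewer.camera_info(name): a dict with "intrinsics" (3x3 intrinsics, pixels), "dist_coeffs" ([k1, k2, p1, p2, k3] as OpenCV has them; the pictures are not rectified), "eye" and "rotation" of the camera in the world; the wrist camera has in their place "T_tool_cam" (4x4, takes a point from camera to tool coordinates, whose origin is the TCP and whose axes are the flange's). Camera axes: x right, y up, looking along -z (the intrinsics and any distortion apply to the point x, -y, -z); pixel columns grow to the right and rows downward; lengths in m; the calibration is good to about 2 mm. A picture is of the moment at which its call begins: read the wrist's pose just before it. camera_info takes no time and is no camera call.
A pose or a line that the arm cannot do raises env.PlanningError and nothing moves.
- workorder.finish_job(): hands the job in; it is judged then, once.
Trained networks look in the newest picture that a camera, given by its name, has taken for a name from the list of things; names that differ only in an ending like _2 or _b are one class to them, and where a whole thing is asked for, a point or a joint stands for the part that bears it (a point fixed in the world has none). Each returns a list of dicts, best first, with "score" (0 to 1); they miss things now and then, are a little off and sometimes report something else, mostly with a low value. They report only what shows in the picture. A call takes as long as a camera call.
- search_frame(camera, name): "at" ([x, y, z] in m, in world coordinates, good to about 4 mm: the middle of the surface that is visible of it).
- tip_of(camera, name): "at" ([x, y, z] in m, in world coordinates, good to about 4 mm: a listed point, or the origin of a listed thing).
The state is a dict: "t": time; "joint_positions": joint angles; "joint_velocities": joint speeds; "tau": joint torques, N m; "ee_pos": TCP position; "tcp_rot": TCP orientation; "wrist_force": force on the tool from outside, world axes, zero at the start; "moment": the same for the moment, N m; "gripper_width": finger opening in m; "grasp_force": force on a finger pad.
Only numpy, scipy, OpenCV 4.12 (cv2) and the standard library are available. Lean on these libraries where they do the work, as an engineer would, in place of code of your own. Each camera call takes 0.05 s, during which the arm holds its last target. There are 200 camera calls.

## Task

One of the four grey lids on the small-parts pots in the rack is not seated: press lightly near the edges of the lids with closed fingertips until you feel one rock (press that one too, even if you have guessed it), then push that lid firmly down at its middle until it is fully home. Only ever touch the seated lids lightly, leave everything else where it stands, pick nothing up, and finish with the hand clear.

Things in the scene. Friction and masses are not known exactly. Their poses are not given: they have to be found in the camera images.
- rack: plywood rack, a fixed slab 210 mm (its x) by 300 mm (its y) by 25 mm high, origin at the centre of its underside. It has six places, at x = -45 and +45 mm, y = -90, 0 and +90 mm in its frame: four hold black pots, two hold a bystander each
- lid_1_top (a point): centre of the flat top of one of the four lids, z normal to it, up when level; grey ribbed plastic, 60 mm across, 16 mm high, on a fixed black pot in the rack. The number says nothing of its place or state. Of the four: they look alike and lie level, but the pots stand at different heights (lid tops 70 to 80 mm above the bench), so height does not tell which one is unseated; any may be it
- lid_2_top (a point): centre of the flat top of one of the four lids, z normal to it, up when level; grey ribbed plastic, 60 mm across, 16 mm high, on a fixed black pot in the rack. The number says nothing of its place or state. Of the four: a seated lid does not tilt; it gives about 1 mm straight down under 4 N and springs back
- lid_3_top (a point): centre of the flat top of one of the four lids, z normal to it, up when level; grey ribbed plastic, 60 mm across, 16 mm high, on a fixed black pot in the rack. The number says nothing of its place or state. Of the four: the unseated one tips 7 to 10 degrees to any side when about 2 N press near its edge (20 mm or more from its centre), and levels again when let go
- lid_4_top (a point): centre of the flat top of one of the four lids, z normal to it, up when level; grey ribbed plastic, 60 mm across, 16 mm high, on a fixed black pot in the rack. The number says nothing of its place or state. Of the four: the unseated one seats 5 mm lower, needs about 16 N straight down near its middle, stays where it is left, and no longer rocks once seated
- loose_depth (a joint): how far the unseated lid, whichever of the four it is, has been pushed down: 0 at the start, 0.005 m fully home
- loose_rock_x (a joint): tilt of the unseated lid, whichever of the four it is, about its x axis: 0 level, up to 0.125 rad either way
- loose_rock_y (a joint): tilt of the unseated lid, whichever of the four it is, about its y axis: 0 level, up to 0.125 rad either way
- gasket_a (a joint): how far the gasket under one of the three seated lids (not told which) is squeezed: 0 at rest, 0.00025 m per newton of press
- gasket_b (a joint): how far the gasket under one of the three seated lids (not told which) is squeezed: 0 at rest, 0.00025 m per newton of press
- gasket_c (a joint): how far the gasket under one of the three seated lids (not told which) is squeezed: 0 at rest, 0.00025 m per newton of press
- oil_bottle: small white oil bottle with a black cap, 38 mm across, 85 mm tall, standing in one of the rack places; origin at the centre of its underside
- feeler_post: plain aluminium cylinder, 32 mm across, 60 mm tall, standing in one of the rack places; origin at the centre of its underside
- scraper: scraper (spatula) lying on the bench beside the rack; bystander
- driver: screwdriver with a black handle lying on the bench beside the rack; bystander
- small_spool: small orange reel, 80 mm across with a 40 mm hole, 30 mm tall, lying flat on the bench beside the rack; bystander
- bracket: green printed L-bracket, 60 x 40 x 38 mm, on the bench beside the rack; bystander

How it is judged:
On the way, in this order (a step that is already met when the one before it is completed fails the run):
1. the unseated lid has been made to rock (more than 0.06 rad) by a press near its edge, before it is pushed down ((value of joint any of loose_rock_x, loose_rock_y above 0.06 rad or value of joint any of loose_rock_x, loose_rock_y below -0.06 rad) and value of joint loose_depth below 0.003 m), for 0.05 s.
2. that lid is pushed down onto its seat (value of joint loose_depth above 0.004 m and value of joint loose_rock_x between -0.04 and 0.04 rad and value of joint loose_rock_y between -0.04 and 0.04 rad), for 0.2 s.
At the end, for the whole second after the job is handed in: The lid that rocked is more than 4 mm lower than at the start (its seat is 5 mm down) and level within 0.04 rad; the other lids are not pressed down (under 1 mm) and the six bystanders are where they were within 15 mm (all of step 2 and value of joint each of gasket_a, gasket_b, gasket_c below 0.001 m and distance of each of oil_bottle, feeler_post, scraper, driver, small_spool, bracket from where it was at the start of the episode below 0.015 m); the robot touches nothing.
It fails at once if a seated lid is pressed hard (gasket squeezed more than 3.5 mm, about 14 N) (value of joint any of gasket_a, gasket_b, gasket_c above 0.0035 m).
It fails at once if a bystander is shifted or lifted (more than 15 mm) (distance of any of oil_bottle, feeler_post, scraper, driver, small_spool, bracket from where it was at the start of the episode above 0.015 m).
It also fails if it takes over 51 s, if anything falls off the work surface, if the arm or the gripper's body presses on something with over 40 N, if the wrist force passes 120 N, or if a joint passes its speed limit or range.

## Working session

There is one attempt and no reset: what is moved stays moved. The work goes in short steps, each a Python script; the robot and the scene stay as the last script left them, time stands still between calls to the robot, and variables do not carry over. Pictures are saved under pics/ and viewed, at most 10 in all, crops included, and the job is handed in when it is done.

```bash
mkdir -p pics
python3 - <<'E'
from station import *
import cv2,numpy as np
for c in ["scene","top"]:
    p,d=viewer.read_camera(c); cv2.imwrite(f"pics/{c}0.png",p[:,:,::-1])
    for n in ["lid_1_top","oil_bottle","feeler_post","rack"]:
        for r in tip_of(c,n): print(c,n,np.round(r["at"],4),round(r["score"],2))
    if c=="top":
        for r in search_frame(c,"lid_1_top"): print("sf",np.round(r["at"],4),round(r["score"],2))
    i=viewer.camera_info(c); print(i)
s=env.sense();print(s["t"],s["ee_pos"],s["tcp_rot"],s["wrist_force"],s["gripper_width"])
E
```

```text
scene lid_1_top [0.4707 0.1771 0.0692] 0.64
scene oil_bottle [0.4733 0.0012 0.0271] 0.59
scene oil_bottle [0.5637 0.0889 0.0771] 0.34
scene feeler_post [0.5615 0.1834 0.0239] 0.63
scene rack [ 0.5216  0.0924 -0.0006] 0.55
{'intrinsics': array([[418.62234539,   0.        , 318.14846807],
       [  0.        , 418.62234539, 202.14820085],
       [  0.        ,   0.        ,   1.        ]]), 'dist_coeffs': array([-0.09452427,  0.        ,  0.        ,  0.        ,  0.        ]), 'eye': array([ 1.37082625, -0.32036784,  0.80842978]), 'rotation': array([[ 0.36636429, -0.57745491,  0.72960471],
       [ 0.93046737,  0.22503165, -0.28912147],
       [ 0.00277046,  0.78479716,  0.61974651]])}
top lid_1_top [0.4649 0.1773 0.0735] 0.61
top oil_bottle [ 0.4735 -0.0032  0.0265] 0.59
top oil_bottle [ 0.6048 -0.367   0.0017] 0.18
top feeler_post [0.5608 0.1837 0.0219] 0.57
top rack [ 0.5219  0.0905 -0.0013] 0.91
top rack [ 0.4732 -0.0016  0.0262] 0.45
sf [0.4656 0.176  0.0705] 0.75
sf [0.5612 0.0879 0.0775] 0.16
{'intrinsics': array([[378.08144935,   0.        , 320.21911476],
       [  0.        , 378.08144935, 200.18692289],
       [  0.        ,   0.        ,   1.        ]]), 'dist_coeffs': array([-0.06633898,  0.        ,  0.        ,  0.        ,  0.        ]), 'eye': array([ 0.44421468, -0.01626224,  1.33919649]), 'rotation': array([[-0.01137278,  0.9982787 , -0.05753516],
       [-0.99971728, -0.01255301, -0.02019354],
       [-0.02088102,  0.05728923,  0.99813923]])}
0.55 [ 0.20185382 -0.6178628   0.21458871] [[ 9.50566169e-01  3.10522072e-01  8.35771564e-06]
 [ 3.10522072e-01 -9.50566169e-01 -1.23856303e-05]
 [ 4.09855014e-06  1.43686164e-05 -1.00000000e+00]] [-0.09292838 -0.0193293  -0.25132109] 0.09223722646894525
```

View pics/top0.png

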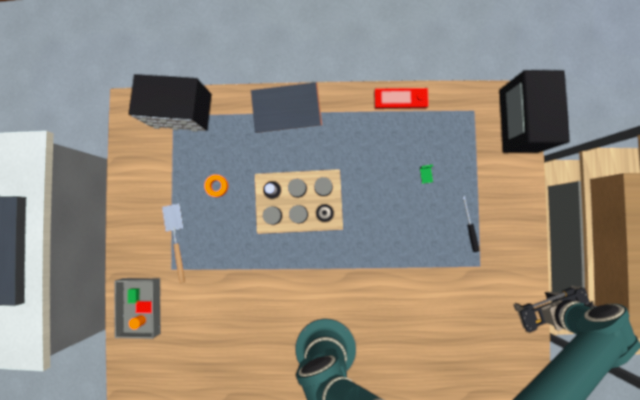

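View pics/scene0.png

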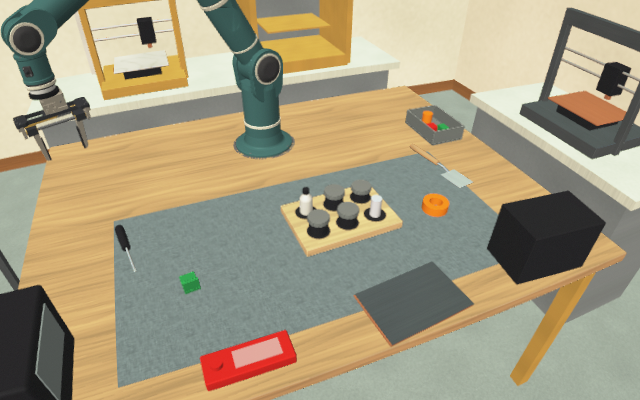

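```bash
cat > h.py <<'E'
from station import *
import cv2,numpy as np
def cloud(c):
    p,d=viewer.read_camera(c); i=viewer.camera_info(c)
    v,u=np.mgrid[:400,:640]; uv=np.stack([u,v],-1).reshape(-1,1,2).astype(float)
    n=cv2.undistortPoints(uv,i["intrinsics"],i["dist_coeffs"]).reshape(400,640,2)
    P=np.stack([n[...,0]*d,-n[...,1]*d,-d],-1)@i["rotation"].T+i["eye"]
    P[d==0]=np.nan; return p,P
E
python3 - <<'E'
from h import *
for cam in ["top"]:
    p,P=cloud(cam)
    for n,(u,v) in dict(A=(272,215),B=(299,214),C=(297,187),D=(323,186),post=(271,189),bot=(325,213)).items():
        W=P[v-12:v+13,u-12:u+13].reshape(-1,3); z0=np.nanmedian(P[v-2:v+3,u-2:u+3,2])
        m=W[abs(W[:,2]-z0)<.006]; c,r=cv2.minEnclosingCircle(m[:,:2].astype(np.float32)*1000)
        print(n,len(m),np.round(m.mean(0),4),np.round(np.median(m[:,2]),4),"circ",np.round(c,1),round(r,1))
    m=P[140:260,230:370].reshape(-1,3); m=m[abs(m[:,2]-.025)<.006]
    print("rack",cv2.minAreaRect(m[:,:2].astype(np.float32)*1000))
E
```

```text
A 251 [0.4684 0.1747 0.0706] 0.0706 circ [468.1 175.7] 30.9
B 255 [0.4715 0.0856 0.0792] 0.0792 circ [471.8  86. ] 30.8
C 248 [0.5608 0.0888 0.0773] 0.0773 circ [561.8  88.9] 31.0
D 253 [ 0.5656 -0.0013  0.0792] 0.0793 circ [565.   -1.2] 31.0
post 72 [0.5581 0.1783 0.0845] 0.0849 circ [557.8 178.4] 15.9
bot 27 [ 0.4751 -0.0041  0.1098] 0.1101 circ [475.   -4.2] 9.0
rack ((516.9906005859375, 87.50921630859375), (210.5472412109375, 300.52301025390625), 2.157565116882324)
```

```bash
cat >> h.py <<'E'
a=np.radians(2.16); ex=np.array([np.cos(a),np.sin(a),0]); ey=np.array([-ex[1],ex[0],0]); zd=np.array([0,0,-1.])
R=np.column_stack([ex,np.cross(zd,ex),zd])
L=dict(A=((.4684,.1749,.0706),-1),B=((.4715,.0857,.0792),-1),C=((.5610,.0888,.0773),1),D=((.5655,-.0013,.0793),1))
def press(p,ztop,fmax,dmax,step=.0006,f0=None):
    """step down at xy p until force fmax or travel dmax after contact; returns log"""
    if f0 is None: env.pause(.2); f0=env.sense()["wrist_force"][2]
    z=ztop+.005; env.movel([p[0],p[1],z],rate=.05); log=[]; zc=None
    while z>ztop-.006-dmax:
        z-=step; env.movel([p[0],p[1],z],rate=.03); s=env.sense()
        f=s["wrist_force"][2]-f0; ze=s["ee_pos"][2]; log.append((round(ze*1000,2),round(f,2)))
        if zc is None and f>.7: zc=ze
        if f>fmax or (zc and zc-ze>dmax): break
    return log
E
python3 - <<'E'
from h import *
effector.grasp(10)
c,s=L["D"]; p=np.array(c)+ex*s*.026
env.reach([p[0],p[1],.15],R); print(env.sense()["t"],env.sense()["gripper_width"])
print(press(p,c[2],3.5,.0035)); env.movel([p[0],p[1],.11],rate=.1)
print(env.sense()["t"])
E
```

```text
4.5333 0.0002365943345121932
[(np.float64(83.83), np.float64(0.01)), (np.float64(83.09), np.float64(0.36)), (np.float64(82.45), np.float64(1.28)), (np.float64(81.83), np.float64(0.72)), (np.float64(81.25), np.float64(0.21)), (np.float64(80.64), np.float64(1.56)), (np.float64(80.05), np.float64(1.1)), (np.float64(79.64), np.float64(1.25)), (np.float64(79.14), np.float64(3.56))]
8.9083
```

```bash
cat >> h.py <<'E'
def force(n=5):
    env.pause(.1); v=[]
    for _ in range(n): env.pause(.02); v.append(env.sense()["wrist_force"][2])
    return np.mean(v)
def probe(k,fmax=4.):
    c,s=L[k]; p=np.array(c)+ex*s*.026
    env.movel([p[0],p[1],c[2]+.006],rate=.1); f0=force(); log=[]
    for dz in (0,-.0008,-.0016,-.0024,-.0032,-.004,-.0048):
        env.movel([p[0],p[1],c[2]+dz],rate=.03); f=force()-f0
        log.append((round(float(env.sense()["ee_pos"][2]-c[2])*1000,2),round(float(f),2)))
        if f>fmax: break
    env.movel([p[0],p[1],.115],rate=.12); return log
E
python3 - <<'E'
from h import *
print(probe("D"),env.sense()["t"])
c,s=L["C"]; p=np.array(c)+ex*s*.026
env.movel([p[0],p[1],.115],rate=.15)
print(probe("C"),env.sense()["t"])
E
```

```text
[(0.26, 1.23), (-0.49, 4.18)] 10.9167
[(0.1, 0.91), (-0.63, 1.87), (-1.35, 3.17), (-1.61, 7.25)] 14.6333
```

Run:
```python
from h import *
for k in "BA":
    c,s=L[k]; p=np.array(c)+ex*s*.026
    env.movel([p[0],p[1],.115],rate=.25)
    print(k,probe(k),env.sense()["t"])
```

```text
B [(0.2, 1.87), (-0.62, 4.54)] 17.4083
A [(0.19, 1.62), (-0.59, 4.46)] 20.125
```

Run:
```python
from h import *
c,s=L["C"]; c=np.array(c); p=c+ex*.026
env.movel([p[0],p[1],.115],rate=.25)
print(probe("C",5.),env.sense()["t"])
env.movel([c[0],c[1],c[2]+.006],rate=.1); f0=force(); z=c[2]+.001
while z>c[2]-.011:
    env.movel([c[0],c[1],z],rate=.03); f=force(3)-f0; e=(env.sense()["ee_pos"][2]-c[2])*1000
    print(round(e,2),round(f,1))
    if f>30 : break
    z-=.001
env.pause(.2); env.movel([c[0],c[1],.17],rate=.12); print(env.sense()["t"])
```

```text
[(0.08, 0.42), (-0.64, 1.75), (-1.37, 3.06), (-1.63, 7.03)] 23.9083
0.92 -0.1
0.62 6.1
0.2 9.3
-0.52 12.6
-1.39 12.9
-2.31 13.2
-3.29 13.8
-4.26 13.9
-4.31 21.9
-4.37 28.8
-4.39 37.1
30.3167
```

Run:
```python
from h import *
env.movel([.5,-.2,.2],rate=.2); p,P=cloud("top"); cv2.imwrite("pics/top1.png",p[:,:,::-1])
for n,(u,v) in dict(A=(272,215),B=(299,214),C=(297,187),D=(323,186),post=(271,189),bot=(325,213)).items():
    print(n,np.round(np.nanmedian(P[v-3:v+4,u-3:u+4],axis=(0,1)),4))
print(env.sense()["t"],env.sense()["wrist_force"]); print(workorder.finish_job())
```

```text
A [0.4694 0.1722 0.0704]
B [0.4716 0.0806 0.0794]
C [0.5625 0.0871 0.0733]
D [ 0.5643 -0.0006  0.0782]
post [0.556  0.1731 0.0855]
bot [ 0.4732 -0.0065  0.1066]
32.0 [0.16181366 0.00607939 0.09006778]
the job is handed in; nothing more can be done
None
```

The unseated lid was the far-row middle one: it rocked under light edge presses of up to about 7 N. I then pushed it down about 5 mm at its middle until it stopped hard. The other three lids were only pressed lightly (up to about 4.5 N), and the job was handed in at 32 s with the hand clear; no verdict was returned.

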